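# Feel the gas-box key into its lock and open the cover

## Robot

A 7-joint arm with a two-finger parallel gripper is mounted at the origin on the work surface. World frame = base frame: x ahead of the robot, y to its left, z up, the work surface at z = 0. Lengths are in m, angles in rad, forces in N, time in s.
With the tool pointing down it reaches from about 0.425 to 0.925 m from the base axis. Payload 6.8 kg.
Tool frame: the origin (TCP) lies midway between the tips of the shut fingers; the grasp point (between the pads) lies bot.tcp_to_grasp behind it (bot.tcp_to_grasp is the distance from the TCP to the grasp point, in m); z points along the fingers, y is the direction in which the jaws open and shut (so a half turn about z gives the same grasp; the last joint's range is limited). The gripper opens to 85 mm and grips with 20 to 120 N. Pads are 22 mm wide; open, the fingers measure 114 mm over their backs; the gripper's body (76 mm by 85 mm) begins 54 mm behind the grasp point. The pads swing forward as they close: fully open they stand 13 mm farther back than shut.
Start: joints at [1.068, 0.477, 0.022, 1.555, -0.011, 1.109, -0.083], TCP at [0.26, -0.623, 0.231] pointing down, gripper open.
Joint ranges: [-2.96, 2.96], [-0.34, 2.1], [-1.41, 1.46], [0.24, 2.44], [-1.37, 4.51], [0.17, 1.92], [-2.96, 2.96]. Speed limits (rad/s): [2.39, 2.39, 3.14, 3.14, 3.14, 3.14, 3.14].

## Interface

Orientations are given as a 3x3 rotation matrix whose columns are the frame's x, y, z axes.
In Python, from cell import monitor, imaging, bot gives the robot as it stands.
- The arm moves only by the tool arm_command, never from a script. Its argument "plan" is text: rows parted by semicolons, each of 7 numbers parted by spaces: the turn, a rotation vector about the tool's x, y, z in rad, then the shift along the tool's x, y, z in cm, then the gripper command: -1 is fully open, 1 is shut, values between are in proportion. A call has 1 to 10 rows; each row shifts and turns the commanded pose from where the row before left it, along the tool's axes as they then stand; what a row does not reach is not made up. A row lasts 1/12 s, in which the tool goes at most 41.7 mm and 7.16 degrees, less where a joint would pass 70% of its speed; a pose out of reach is approached as far as the arm can. A call is refused whole if a number of a shift passes 4.17 or a number of a turn 0.125, either way. A call with a gripper value outside its range is refused whole. The fingers move at their own pace and stop on an object; the grip force is fixed at half the most. Time passes only in rows, so rows that do not move let the fingers close. It gives the time, the measured TCP pose, the force and the opening at its end, in the units of the state.
- monitor.read_state(): the state, without advancing time (a new reading comes with each control period).
- imaging.camera(name): name is "scene" or "side" or "wrist"; returns a dict with "frame" (480x640x3 uint8, blue, green, red), "z_map" (480x640 float32, m along the optical axis (not along the pixel's ray), 0 where there is no reading), "vfov" (degrees; the focal length in pixels is half the picture's height over the tangent of half this angle, whatever the lens; pixels are square), "cx", "cy" (the principal point, pixels), "dist_coeffs" ([k1, k2, p1, p2, k3] as OpenCV has them; the pictures are not rectified), "R" (3x3) and "t" (3): a world point X has camera coordinates R X + t. Camera axes: x right, y down, z forward; pixel columns grow to the right and rows downward; lengths in m; the calibration is good to about 2 mm. A picture is of the moment at which its call begins.
- bot.sign_off(): hands the job in, once; it reports no verdict.
The state is a dict: "clock": time; "joint_positions": joint angles; "joint_vel": joint speeds; "joint_torque": joint torques, N m; "eef_pos": TCP position; "ee_rot": TCP orientation; "wrist_force": force on the tool from outside, world axes, zero at the start; "torque": the same for the moment, N m; "gripper_width": finger opening in m.
Only numpy, scipy, OpenCV 4.12 (cv2) and the standard library are available. Lean on these libraries where they do the work, as an engineer would, in place of code of your own. Each camera call takes 0.05 s, during which the arm holds its last target. There are 200 camera calls.

## Task

Open the gas tap box on the roti counter so that the cook can reach the tap inside: turn the T key in its lock gently back and forth until it drops home, let it rest there a moment before you turn it any further, then turn it fully clockwise to unlock and slide the blue cover fully open, leaving the key home in the lock. Before the cover comes out, move the red bowl out from where the cover will travel and leave it upright on the counter. Do not disturb the dome cover, the glass jar, the tin or the bamboo spatula.

Things in the scene. Friction and masses are not known exactly. Their poses are not given: they have to be found in the camera images.
- box: Fixed aluminium gas tap box, x -65 to 65 mm, y -145 to 90 mm about its origin, which lies on the counter; deck 55 mm high. The cover on top (y -40 to 85 mm, between rails 65 mm high) slides to +y; fully open it juts over the counter to y=185 mm, x -50 to 50 mm, underside 55 mm above the counter. Lock hole at x=0, y=-100 mm. Yaw within 0.3 rad.
- key: Steel T key, 108 mm tall, 0.3 kg, standing loose (1 mm play) in the lock hole. Origin: centre of its foot, z up, x along the red bar. Its blade foot first rests on the cam, 22 mm above the counter; in line with the cam's hidden slot (within 0.1 rad, either way round) it drops to 12 mm by its own weight or a light push. Do not pull it out (foot over 40 mm) or load it over 50 N.
- key_bar (a point): Centre of the key's red bar, on its axis, 98 mm above its foot. Bar 80 mm long (key x), 12 wide (key y), 20 high; below it a neck 10 mm thick, then (under 52 mm) a shaft 23 mm thick. Until it drops it turns almost freely; it starts 0.35 to 1.57 rad from the nearest slot match, on either side. Tight fingers hold it up unless pushed down; loose ones let it fall.
- cam (a joint): Angle of the lock's cam, rad: 0 = locked, at its stop (always so at the start, whatever way the slot points); grows as the key, once home, turns it clockwise seen from above, to a stop at 1.2 = fully unlocked. Friction 0.1 N m; stays where left. A bolt holds the cover shut until about 1.0.
- cover (a joint): How far the blue cover has slid, m: 0 = shut, 0.10 = fully open (stop). Moves along the box's +y. Friction about 2 N and damping 6 N s/m; stays where left.
- cover_tab (a point): Middle of the top edge of the cover's upright yellow tab: a plate 70 mm wide (box x), 8 mm thick (box y), rising from the cover's top face, 61 mm above the counter, to 86 mm. When shut it is 4 mm to the +y side of the box origin. Push it towards the box's +y.
- bowl: Red plastic bowl, rim 120 mm in diameter, 70 mm high, wall 4 mm, inner floor about 5 mm up, about 0.15 kg. Origin: centre of its underside. It stands on the counter off the box's +y end, in the cover's way. Clear means the whole rim is outside the ground the open cover will overhang: to either side of it or past its end.
- dome: Steel dome cover, 150 mm in diameter, 92 mm high with its knob, loose. Origin: centre of its underside. Leave alone. It and the jar swap places between starts.
- jar: Closed glass jar with clasp, 100 mm over the clasp, 103 mm high, loose. Origin: centre of its underside. Leave alone.
- tin: Plain steel tin, 74 mm in diameter, 85 mm high, loose. Origin: centre of its underside. Leave alone.
- spatula: Bamboo spatula lying flat, 200 mm long along its x, up to 55 mm wide, 8 mm thick. Origin: middle of its length, underside. Leave alone.

How it is judged:
On the way, in this order (a step that is already met when the one before it is completed fails the run):
1. the key has dropped home (foot below 15 mm) and rests there 0.2 s with the cam not yet turned (under 0.3 rad) (height (world z) of key below 0.015 m and value of joint cam below 0.3 rad), for 0.2 s.
2. the cam is turned fully clockwise (over 1.08 rad) (value of joint cam above 1.08 rad), for 0.1 s.
3. the cover is slid open (over 92 mm) (value of joint cover above 0.092 m), for 0.1 s.
At the end, for the whole second after the job is handed in: Cam over 1.08 rad, key still home (foot below 16 mm), cover open by more than 92 mm, bowl upright (within 0.1 rad), at rest on the counter and clear of the open cover (its centre over 108 mm to either side of the box's middle line or over 243 mm along the box's y) (value of joint cam above 1.08 rad and height (world z) of key below 0.016 m and value of joint cover above 0.092 m and angle between bowl's own z axis and vertical below 0.1 rad and height (world z) of bowl between -0.006 and 0.006 m and linear speed of bowl below 0.02 m/s and (x of bowl in the frame of box above 0.108 m or x of bowl in the frame of box below -0.108 m or y of bowl in the frame of box above 0.243 m)); the robot touches nothing.
It fails at once if the cover is slid out (over 10 mm) while the bowl is still in its way (value of joint cover above 0.01 m and x of bowl in the frame of box between -0.108 and 0.108 m and y of bowl in the frame of box below 0.243 m).
It fails at once if the key is pulled up out of the lock (foot over 40 mm) (height (world z) of key above 0.04 m).
It fails at once if the key is gripped or pushed with more than 50 N (contact force between the fingers and key above 50 N).
It fails at once if the dome, jar, tin or spatula is moved more than 15 mm (distance of any of dome, jar, tin, spatula from where it was at the start of the episode above 0.015 m).
It fails at once if the bowl is tipped over (angle between bowl's own z axis and vertical above 0.8 rad).
It also fails if it takes over 72 s, if anything falls off the work surface, if the arm or the gripper's body presses on something with over 40 N, if the wrist force passes 120 N, or if a joint passes its speed limit or range.

## Working session

There is one attempt and no reset: what is moved stays moved. The work goes in short steps, Python scripts to look and compute and a tool call to move; the robot and the scene stay as the last step left them, time stands still between calls to the robot, and variables do not carry over. Pictures are saved under pics/ and viewed, about 8 in all and at most 12, crops included, and the job is handed in when it is done.

Besides the shell and the picture viewer there is one more tool, called after "Call:" in YAML: its name, and indented under it one key for each argument. arm_command: Moves the arm, as the interface text tells. Its arguments: {"type":"object","properties":{"plan":{"type":"string"}},"required":["plan"]}

```bash
mkdir -p pics; ls; cat > h.py <<'E'
import numpy as np, cv2
from cell import monitor, imaging, bot
def snap(n,f=None):
    c=imaging.camera(n)
    if f: cv2.imwrite('pics/'+f,c['frame'])
    return c
def K(c):
    f=240/np.tan(np.radians(c['vfov'])/2); return np.array([[f,0,c['cx']],[0,f,c['cy']],[0,0,1.]])
def cloud(c,step=1):
    v,u=np.mgrid[0:480:step,0:640:step]; z=c['z_map'][::step,::step]
    p=cv2.undistortPoints(np.stack([u,v],-1).reshape(-1,1,2).astype(np.float64),K(c),np.array(c['dist_coeffs'])).reshape(-1,2)
    P=np.c_[p,np.ones(len(p))]*z.reshape(-1,1)
    W=(P-np.array(c['t']))@np.array(c['R'])
    return W.reshape(*z.shape,3), z>0
def ray(c,uv,h):
    p=cv2.undistortPoints(np.array(uv,float).reshape(-1,1,2),K(c),np.array(c['dist_coeffs'])).reshape(-1,2)
    R=np.array(c['R']);o=-R.T@np.array(c['t']);d=np.c_[p,np.ones(len(p))]@R
    return o+d*((h-o[2])/d[:,2])[:,None]
E
python3 - <<'E'
from h import *
a=snap('scene');b=snap('side')
cv2.imwrite('pics/a.png',a['frame']);cv2.imwrite('pics/b.png',b['frame'])
print(monitor.read_state(),bot.tcp_to_grasp)
for c in (a,b): print(c['vfov'],c['dist_coeffs'],(-np.array(c['R']).T@c['t']).round(3),(c['z_map']>0).mean())
E
```

```text
pics
{'clock': 0.1, 'joint_positions': array([ 1.06790402,  0.47773242,  0.0223531 ,  1.55637433, -0.01150414,
        1.10928736, -0.08308658]), 'joint_vel': array([-0.00057955, -0.00110336,  0.00112497, -0.00328339,  0.00024004,
        0.00053637,  0.0010233 ]), 'joint_torque': array([ 4.01970494e-03, -5.97762394e+01,  1.61338180e+00, -2.81957370e+01,
        1.27904001e-02,  4.98540496e-03,  1.98874363e-05]), 'eef_pos': array([ 0.25939109, -0.6225817 ,  0.2304039 ]), 'ee_rot': array([[ 9.23067921e-01,  3.84636248e-01, -7.55774927e-04],
       [ 3.84636970e-01, -9.23066722e-01,  1.49272533e-03],
       [-1.23474415e-04, -1.66858585e-03, -9.99998600e-01]]), 'wrist_force': array([-0.33767941, -0.64781785,  0.56073115]), 'torque': array([0.04619692, 0.01604621, 0.02769398]), 'gripper_width': 0.08518867396672675} 0.0187
53.69814060971349 [0.02152002 0.         0.         0.         0.        ] [1.011 0.033 0.819] 0.9959830729166667
46.67148764597805 [-0.17238312  0.          0.          0.          0.        ] [0.396 0.558 0.775] 0.9960319010416666
```

View pics/a.png

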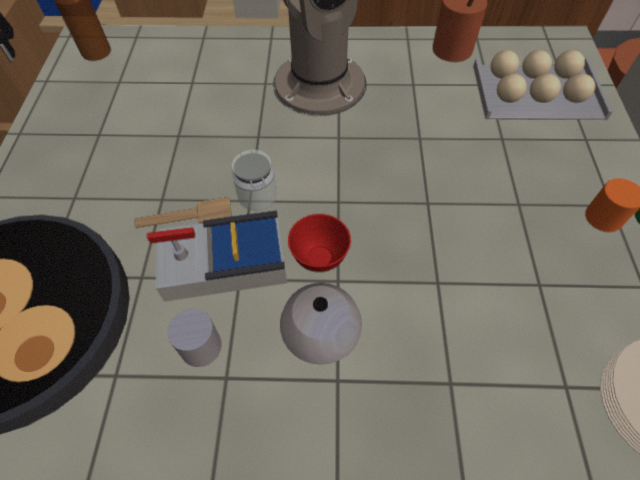

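View pics/b.png

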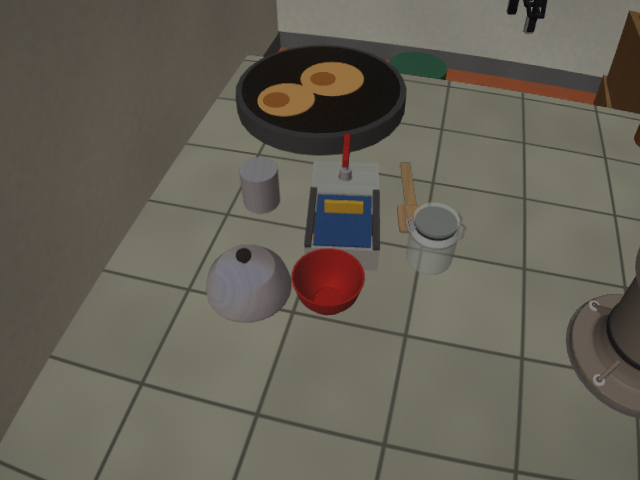

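Scene: robot base at the top; key bar (170,236), blue cover (245,243), yellow tab (235,240), bowl (319,243), dome (320,322), jar (253,178), tin (195,336), spatula (185,213). The side view agrees, with the bowl at (328,283) and the key at (346,155).

```bash
python3 - <<'E'
from h import *
def top(c,W,m): 
    n,l,s,_=cv2.connectedComponentsWithStats(m.astype(np.uint8)); k=1+np.argmax(s[1:,4]); return l==k
for n in ('scene','side'):
    c=snap(n);W,ok=cloud(c);hsv=cv2.cvtColor(c['frame'],cv2.COLOR_BGR2HSV).astype(int)
    H,S,V=hsv[...,0],hsv[...,1],hsv[...,2]
    reg=ok&(W[...,0]>.3)&(W[...,0]<.9)&(W[...,1]>-.45)&(W[...,1]<.25)&(W[...,2]>-.01)
    red=reg&((H<5)|(H>174))&(S>150)
    nn,l,st,ce=cv2.connectedComponentsWithStats(red.astype(np.uint8))
    print(n)
    for k in range(1,nn):
        if st[k,4]<60: continue
        P=W[l==k]; z=P[:,2]; 
        T=P[z>z.max()-.012]
        print('red',st[k],'zmax',z.max().round(4)); 
        if st[k,4]>1000:
            R=P[(z>.062)]; (x,y),r=cv2.minEnclosingCircle(R[:,:2].astype(np.float32)); print(' bowl circle',x,y,r)
        else:
            r=cv2.minAreaRect(T[:,:2].astype(np.float32)); print(' bar',r,T.mean(0))
            d=np.linalg.svd(T[:,:2]-T[:,:2].mean(0),full_matrices=False)[2][0]; print(' ang',np.arctan2(d[1],d[0]))
    yel=top(c,W,reg&(H>18)&(H<30)&(S>170)&(W[...,2]>.06)); P=W[yel]; T=P[P[:,2]>.08]; print('tab',len(T),P[:,2].max(),cv2.minAreaRect(T[:,:2].astype(np.float32)))
    blu=top(c,W,reg&(H>100)&(H<125)&(S>120)); P=W[blu]; P=P[abs(P[:,2]-.061)<.004];print('blue',cv2.minAreaRect(P[:,:2].astype(np.float32)))
    oth=reg&(W[...,2]>.02)
    nn,l,st,ce=cv2.connectedComponentsWithStats(oth.astype(np.uint8))
    for k in range(1,nn):
        if st[k,4]<200: continue
        P=W[l==k]; (x,y),r=cv2.minEnclosingCircle(P[:,:2].astype(np.float32)); print('obj',st[k],round(x,3),round(y,3),round(r,3),P[:,2].max().round(3))
    sp=reg&(H>8)&(H<22)&(S>80)&(W[...,2]<.02); P=W[top(c,W,sp)]; print('spat',cv2.minAreaRect(P[:,:2].astype(np.float32)))
E
```

```text
scene
red [ 288  214   63   57 2752] zmax 0.0735
 bowl circle 0.5311338305473328 0.014065238647162914 0.060361869633197784
red [147 228  47  15 433] zmax 0.1324
 bar ((0.5598136782646179, -0.24529105424880981), (0.01370052620768547, 0.07883156090974808), 9.248212814331055) [ 0.56170467 -0.24492721  0.1276378 ]
 ang 1.7325549305551335
tab 70 0.0893740318100288 ((0.5369365811347961, -0.14295591413974762), (0.06160987168550491, 0.005798723548650742), 10.19429874420166)
blue ((0.5353161096572876, -0.12618273496627808), (0.10445615649223328, 0.12304458767175674), 10.924432754516602)
obj [ 232  150   44   56 2012] 0.381 -0.123 0.046 0.106
obj [ 146  211  141   87 8667] 0.548 -0.175 0.134 0.132
obj [ 288  214   63   59 1982] 0.53 0.015 0.061 0.074
obj [    5   223   125   205 12990] 0.683 -0.446 0.181 0.081
obj [ 281  283   80   77 4735] 0.672 0.02 0.072 0.095
obj [ 167  309   53   55 2175] 0.719 -0.194 0.038 0.089
spat ((0.42659103870391846, -0.27749091386795044), (0.0628126934170723, 0.198744535446167), 8.829463005065918)
side
red [342 133   9  34 202] zmax 0.1339
 bar ((0.557079434394836
[... 155 characters left out ...]
 [ 291  249   74   66 3678] zmax 0.0748
 bowl circle 0.5283850431442261 0.012662851251661777 0.060080353170633316
tab 177 0.0891625289963171 ((0.5379965305328369, -0.14532248675823212), (0.06644335389137268, 0.011498047038912773), 10.861656188964844)
blue ((0.534976065158844, -0.1264576017856598), (0.09871810674667358, 0.12532787024974823), 10.824978828430176)
obj [  235    95   158   220 16044] 0.677 -0.194 0.314 0.134
obj [ 239  157   40   51 1630] 0.715 -0.194 0.04 0.09
obj [ 406  203   60   66 2918] 0.371 -0.126 0.053 0.108
obj [ 206  244   83   72 4542] 0.669 0.02 0.072 0.096
spat ((0.4308554530143738, -0.2769235372543335), (0.043801214545965195, 0.20263154804706573), 5.841588020324707)
```

Call:
arm_command:
  plan: "0 0 0 2.7 -2.65 0 1;0 0 0 2.7 -2.65 0 1;0 0 0 2.7 -2.65 0 1;0 0 0 2.7 -2.65 0 1;0 0 0 2.7 -2.65 0 1;0 0 0 2.7 -2.65 0 1;0 0 0 2.7 -2.65 0 1;0 0 0 2.7 -2.65 0 1;0 0 0 2.7 -2.65 0 1;0 0 0 2.7 -2.65 0 1"

```text
clock: 1.03
eef_pos: [0.4072, -0.2729, 0.2314]
ee_rot: [[0.923, 0.384, 0.0], [0.384, -0.923, -0.0], [-0.0, 0.0, -1.0]]
wrist_force: [-0.1, -0.2, 0.3]
gripper_width: -0.0001
```

Call:
arm_command:
  plan: "0 0 0 2.8 -2.7 0 1;0 0 0 2.8 -2.7 0 1;0 0 0 2.8 -2.7 0 1;0 0 0 2.8 -2.7 0 1;0 0 0 2.8 -2.7 0 1;0 0 0 2.8 -2.7 0 1;0 0 0 2.8 -2.7 0 1;0 0 0 2.8 -2.7 0 1;0 0 0 0 0 0 1;0 0 0 0 0 0 1"

```text
clock: 1.87
eef_pos: [0.531, 0.0137, 0.2312]
ee_rot: [[0.921, 0.389, -0.0], [0.389, -0.921, 0.001], [0.0, -0.001, -1.0]]
wrist_force: [-0.7, -0.5, 0.2]
gripper_width: 0.0001
```

Call:
arm_command:
  plan: "0 0 0 0 0 3.8 1;0 0 0 0 0 3.8 1;0 0 0 0 0 3.8 1;0 0 0 0 0 3.6 1;0 0 0 0 0 3 1;0 0 0 0 0 2 1;0 0 0 0 0 1 1;0 0 0 0 0 0 1;0 0 0 0 0 0 1"

```text
clock: 2.62
eef_pos: [0.5308, 0.01, 0.0217]
ee_rot: [[0.924, 0.384, -0.0], [0.384, -0.924, -0.0], [-0.0, 0.0, -1.0]]
wrist_force: [0.1, -0.1, 0.1]
gripper_width: 0.0
```

Call:
arm_command:
  plan: "0 0 0 0.15 -0.8 0 1;0 0 0 0.25 -1.2 0 1;0 0 0 0.3 -1.4 0 1;0 0 0 0.3 -1.5 0 1;0 0 0 0.3 -1.5 0 1;0 0 0 0.3 -1.5 0 1;0 0 0 0.3 -1.5 0 1;0 0 0 0.3 -1.5 0 1;0 0 0 0.3 -1.5 0 1;0 0 0 0.2 -1.2 0 1"

```text
clock: 3.45
eef_pos: [0.5034, 0.1494, 0.0227]
ee_rot: [[0.922, 0.386, 0.002], [0.386, -0.922, 0.001], [0.002, -0.0, -1.0]]
wrist_force: [1.1, -1.2, 0.6]
gripper_width: -0.0
```

Call:
arm_command:
  plan: "0 0 0 0.2 -0.8 0 1;0 0 0 0.1 -0.4 0 1;0 0 0 0 0 0 1;0 0 0 0 0 0 1;0 0 0 0 1.5 0 1;0 0 0 0 0 -3 1;0 0 0 0 0 -4 1;0 0 0 0 0 -4 1;0 0 0 0 0 -4 1;0 0 0 0 0 -4 1"

```text
clock: 4.28
eef_pos: [0.5068, 0.144, 0.2131]
ee_rot: [[0.924, 0.383, -0.0], [0.383, -0.924, -0.0], [-0.001, -0.0, -1.0]]
wrist_force: [0.9, -0.6, -0.1]
gripper_width: -0.0002
```

```bash
cat >> h.py <<'E'
def red(n='scene'):
    c=snap(n);W,ok=cloud(c);H,S,V=cv2.split(cv2.cvtColor(c['frame'],cv2.COLOR_BGR2HSV))
    m=ok&((H<5)|(H>174))&(S>150)&(W[...,0]>.3)&(W[...,0]<.9)&(W[...,1]>-.45)&(W[...,1]<.4)&(W[...,2]>-.01)
    nn,l,st,_=cv2.connectedComponentsWithStats(m.astype(np.uint8))
    for k in range(1,nn):
        if st[k,4]<60: continue
        P=W[l==k];z=P[:,2]
        if P[:,1].mean()>-.1:
            (x,y),r=cv2.minEnclosingCircle(P[z>.062][:,:2].astype(np.float32));print(n,'bowl',round(x,4),round(y,4),round(r,4),np.percentile(z,99).round(4))
        else:
            T=P[z>np.percentile(z,97)-.012];print(n,'bar',T.mean(0).round(4),'z97',np.percentile(z,[90,97]).round(4),cv2.minAreaRect(T[:,:2].astype(np.float32)))
    return c
E
python3 -c "
from h import *
red();red('side')
print(monitor.read_state()['eef_pos'])"
```

```text
scene bowl 0.5136 0.1288 0.0609 0.0713
scene bar [ 0.5617 -0.2451  0.1275] z97 [0.1303 0.1314] ((0.5601094961166382, -0.24535393714904785), (0.014905864372849464, 0.07855789363384247), 10.783449172973633)
side bowl 0.5111 0.1267 0.0602 0.0717
[0.51117639 0.14590325 0.21796833]
```

Call:
arm_command:
  plan: "0 0 -0.12 0 0 0 -0.2;0 0 -0.12 0 0 0 -0.2;0 0 -0.12 0 0 0 -0.2;0 0 -0.12 0 0 0 -0.2;0 0 -0.12 0 0 0 -0.2;0 0 -0.12 0 0 0 -0.2;0 0 -0.12 0 0 0 -0.2;0 0 -0.12 0 0 0 -0.2;0 0 -0.12 0 0 0 -0.2;0 0 -0.12 0 0 0 -0.2"

```text
clock: 5.22
eef_pos: [0.507, 0.1441, 0.2106]
ee_rot: [[-0.028, 1.0, -0.001], [1.0, 0.028, -0.0], [-0.0, -0.001, -1.0]]
wrist_force: [-0.2, 0.2, 0.3]
gripper_width: 0.0513
```

Call:
arm_command:
  plan: "0 0 -0.12 0 0 0 -0.2;0 0 -0.03 -3.6 -0.2 0 -0.2;0 0 0 -3.6 -0.2 0 -0.2;0 0 0 -3.6 -0.2 0 -0.2;0 0 0 -3.6 -0.2 0 -0.2;0 0 0 -3.6 -0.2 0 -0.2;0 0 0 -3.6 -0.2 0 -0.2;0 0 0 -3.6 -0.2 0 -0.2;0 0 0 -3.6 -0.2 0 -0.2;0 0 0 -3.6 -0.2 0 -0.2"

```text
clock: 6.05
eef_pos: [0.5437, -0.1799, 0.2106]
ee_rot: [[-0.172, 0.985, -0.001], [0.985, 0.172, -0.0], [0.0, -0.001, -1.0]]
wrist_force: [-0.2, 0.2, 0.0]
gripper_width: 0.0512
```

Call:
arm_command:
  plan: "0 0 0 -3.6 -0.2 0 -0.2;0 0 0 -3 -0.2 0 -0.2;0 0 0 0 0 0 -0.2;0 0 0 0 0 0 -0.2"

```text
clock: 6.38
eef_pos: [0.5507, -0.2459, 0.2101]
ee_rot: [[-0.168, 0.986, -0.002], [0.986, 0.168, 0.0], [0.0, -0.002, -1.0]]
wrist_force: [0.1, 0.1, 0.1]
gripper_width: 0.0508
```

```bash
python3 - <<'E'
from h import *
c=snap('wrist','w1.png')
s=monitor.read_state();print(s['eef_pos'],np.degrees(np.arctan2(s['ee_rot'][1,0],s['ee_rot'][0,0])),s['joint_positions'],s['gripper_width'])
red('side')
E
```

```text
[ 0.55116878 -0.24351531  0.21038951] 99.83844690200027 [ 0.63791121  0.41361328 -0.42437013  1.73278404  0.19266636  1.03784085
  0.31832728] 0.05133532335785323
side bar [ 0.5564 -0.2428  0.1296] z97 [0.1315 0.1325] ((0.5572986006736755, -0.2465992420911789), (0.01211375743150711, 0.0848366767168045), 9.59517765045166)
side bowl 0.5118 0.1268 0.0606 0.0718
```

View pics/w1.png

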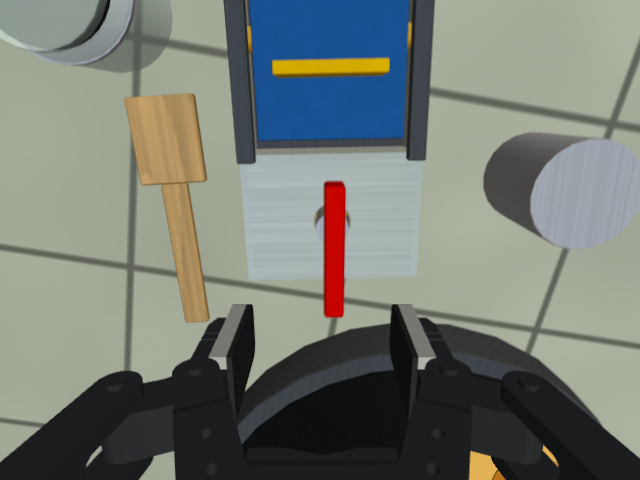

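The wrist view shows the bar at (334,180–316), roughly midway between the fingers and parallel to the pads. I'll refine the key axis.

```bash
python3 - <<'E'
from h import *
c=red('wrist')
print(ray(c,[[334,182],[334,316],[334,249]],.130).round(4), ray(c,[[324,182],[344,316]],.130).round(4))
# slack fingertip positions
print(ray(c,[[245,305],[400,305]],monitor.read_state()['eef_pos'][2]).round(4))
E
```

```text
wrist bar [ 0.5567 -0.2425  0.1296] z97 [0.1306 0.131 ] ((0.5572399497032166, -0.24549275636672974), (0.011403689160943031, 0.07930923998355865), 9.546101570129395)
[[ 0.5506 -0.2004  0.13  ]
 [ 0.5652 -0.2796  0.13  ]
 [ 0.5575 -0.238   0.13  ]] [[ 0.5453 -0.2013  0.13  ]
 [ 0.5711 -0.2786  0.13  ]]
[[ 0.5213 -0.2394  0.2109]
 [ 0.5791 -0.2293  0.2109]]
```

Call:
arm_command:
  plan: "0 0 0 -0.2 0.55 0 -0.2;0 0 0 0 0 3 -0.2;0 0 0 0 0 3 -0.2;0 0 0 0 0 3 -0.2;0 0 0 0 0 1.5 -0.2;0 0 0 0 0 1 -0.2;0 0 0 0 0 0 0.2;0 0 0 0 0 0 0.4;0 0 0 0 0 0 0.6;0 0 0 0 0 0 0.6"

```text
clock: 7.37
eef_pos: [0.5589, -0.244, 0.0979]
ee_rot: [[-0.173, 0.985, 0.003], [0.985, 0.173, -0.001], [-0.001, 0.002, -1.0]]
wrist_force: [1.1, 0.5, 0.1]
gripper_width: 0.0173
```

```bash
cat >> h.py <<'E'
def st():
    s=monitor.read_state();print(round(s['clock'],2),s['eef_pos'].round(4),'yaw',np.degrees(np.arctan2(s['ee_rot'][1,0],s['ee_rot'][0,0])).round(1),'F',s['wrist_force'].round(1),'T',s['torque'].round(2),'w',s['gripper_width'].round(4),'j7',s['joint_positions'][6].round(2))
E
python3 - <<'E'
from h import *
st();red('side');red('scene');snap('wrist','w2.png')
E
```

```text
Traceback (most recent call last):
  File "h.py", line 32, in st
    s=monitor.read_state();print(round(s['clock'],2),s['eef_pos'].round(4),'yaw',np.degrees(np.arctan2(s['ee_rot'][1,0],s['ee_rot'][0,0])).round(1),'F',s['wrist_force'].round(1),'T',s['torque'].round(2),'w',s['gripper_width'].round(4),'j7',s['joint_positions'][6].round(2))
                                                                                                                                                                                                               ^^^^^^^^^^^^^^^^^^^^^^^^
AttributeError: 'float' object has no attribute 'round'
```

```bash
sed -i "s/s\['gripper_width'\].round(4)/round(float(s['gripper_width']),4)/" h.py
python3 - <<'E'
from h import *
st();red('side');red('scene');snap('wrist','w2.png')
E
```

```text
7.37 [ 0.5589 -0.244   0.0979] yaw 100.0 F [1.1 0.5 0.1] T [-0.01 -0.06 -0.01] w 0.0173 j7 0.25
side bar [ 0.5562 -0.2426  0.1296] z97 [0.1319 0.1326] ((0.5572285056114197, -0.24686044454574585), (0.01186404936015606, 0.08477913588285446), 9.545431137084961)
side bowl 0.511 0.1267 0.0602 0.0717
scene bowl 0.5135 0.1276 0.0602 0.0713
scene bar [ 0.5745 -0.2259  0.1554] z97 [0.1308 0.1449] ((0.57347571849823, -0.2262340784072876), (0.011736700311303139, 0.0021740132942795753), 35.322147369384766)
```

View pics/w2.png

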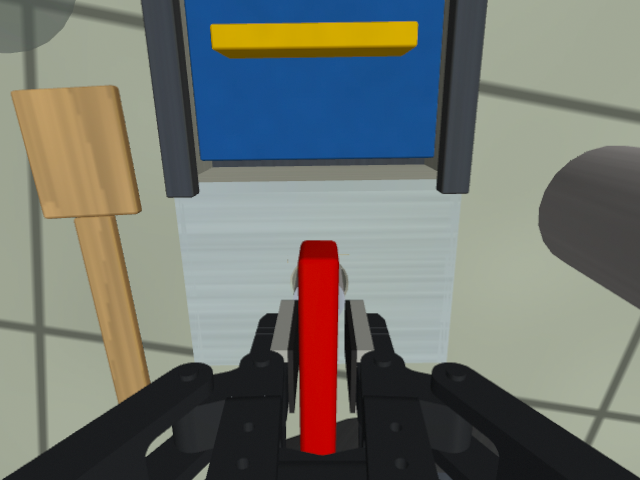

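Bar sits between the pads with even gaps and the tips clear the deck. I'll search clockwise in small bursts with rests. Turning that way, a drop can't ram the cam's zero stop.

Call:
arm_command:
  plan: "0 0 0.05 0 0 0 0.6;0 0 0.05 0 0 0 0.6;0 0 0.05 0 0 0 0.6;0 0 0.05 0 0 0 0.6;0 0 0.05 0 0 0 0.6;0 0 0 0 0 0 0.6;0 0 0.05 0 0 0 0.6;0 0 0.05 0 0 0 0.6;0 0 0 0 0 0 0.6;0 0 0 0 0 0 0.6"

```text
clock: 8.35
eef_pos: [0.5579, -0.2439, 0.0966]
ee_rot: [[0.173, 0.985, 0.0], [0.985, -0.173, -0.0], [-0.0, 0.0, -1.0]]
wrist_force: [-0.1, -0.9, 0.3]
gripper_width: 0.0171
```

```bash
python3 - <<'E'
from h import *
st();red('side');red('wrist')
E
```

```text
8.35 [ 0.5579 -0.2439  0.0966] yaw 80.1 F [-0.1 -0.9  0.3] T [-0.   -0.01 -0.04] w 0.0171 j7 -0.04
side bar [ 0.5569 -0.2322  0.13  ] z97 [0.1316 0.1325] ((0.557452380657196, -0.2432955950498581), (0.012306069023907185, 0.07496128976345062), 2.7079334259033203)
side bowl 0.5116 0.1261 0.0605 0.0717
wrist bar [ 0.5577 -0.2354  0.1293] z97 [0.1305 0.1309] ((0.5580810308456421, -0.2399819791316986), (0.06916186213493347, 0.016639482229948044), 89.01985168457031)
```

Call:
arm_command:
  plan: "0 0 0.05 0 0 0 0.6;0 0 0.05 0 0 0 0.6;0 0 0.05 0 0 0 0.6;0 0 0 0 0 0 0.6;0 0 0 0 0 0 0.6;0 0 0.05 0 0 0 0.6;0 0 0.05 0 0 0 0.6;0 0 0.05 0 0 0 0.6;0 0 0 0 0 0 0.6;0 0 0 0 0 0 0.6"

```text
clock: 9.28
eef_pos: [0.5577, -0.2438, 0.0963]
ee_rot: [[0.456, 0.89, -0.0], [0.89, -0.456, -0.0], [-0.0, -0.0, -1.0]]
wrist_force: [-0.1, 0.8, 0.1]
gripper_width: 0.0167
```

Call:
arm_command:
  plan: "0 0 0.05 0 0 0 0.6;0 0 0.05 0 0 0 0.6;0 0 0.05 0 0 0 0.6;0 0 0 0 0 0 0.6;0 0 0 0 0 0 0.6;0 0 0.05 0 0 0 0.6;0 0 0.05 0 0 0 0.6;0 0 0.05 0 0 0 0.6;0 0 0 0 0 0 0.6;0 0 0 0 0 0 0.6"

```text
clock: 10.12
eef_pos: [0.5577, -0.2438, 0.0963]
ee_rot: [[0.698, 0.716, -0.0], [0.716, -0.698, -0.0], [-0.0, -0.0, -1.0]]
wrist_force: [0.3, -1.4, 0.3]
gripper_width: 0.0171
```

```bash
python3 - <<'E'
from h import *
st();red('side');red('wrist')
E
```

```text
10.12 [ 0.5577 -0.2438  0.0963] yaw 45.7 F [ 0.3 -1.4  0.3] T [ 0.03 -0.06 -0.02] w 0.0171 j7 -0.56
side bar [ 0.5686 -0.2234  0.128 ] z97 [0.1311 0.1322] ((0.5680198073387146, -0.22868919372558594), (0.039893243461847305, 0.016477376222610474), 70.99027252197266)
side bowl 0.5114 0.127 0.0603 0.0718
wrist bar [ 0.5619 -0.2368  0.1292] z97 [0.1306 0.1309] ((0.5593536496162415, -0.2410375475883484), (0.06982088088989258, 0.016812466084957123), 54.6761589050293)
```

Call:
arm_command:
  plan: "0 0 0.05 0 0 0 0.6;0 0 0.05 0 0 0 0.6;0 0 0.05 0 0 0 0.6;0 0 0 0 0 0 0.6;0 0 0 0 0 0 0.6;0 0 0.05 0 0 0 0.6;0 0 0.05 0 0 0 0.6;0 0 0.05 0 0 0 0.6;0 0 0 0 0 0 0.6;0 0 0 0 0 0 0.6"

```text
clock: 11.05
eef_pos: [0.5577, -0.2438, 0.0963]
ee_rot: [[0.879, 0.477, -0.0], [0.477, -0.879, -0.0], [-0.0, 0.0, -1.0]]
wrist_force: [0.0, -0.7, 0.4]
gripper_width: 0.0172
```

Call:
arm_command:
  plan: "0 0 0.05 0 0 0 0.6;0 0 0.05 0 0 0 0.6;0 0 0.05 0 0 0 0.6;0 0 0 0 0 0 0.6;0 0 0 0 0 0 0.6;0 0 0.05 0 0 0 0.6;0 0 0.05 0 0 0 0.6;0 0 0.05 0 0 0 0.6;0 0 0 0 0 0 0.6;0 0 0 0 0 0 0.6"

```text
clock: 11.88
eef_pos: [0.5577, -0.2438, 0.0963]
ee_rot: [[0.98, 0.197, 0.0], [0.197, -0.98, -0.0], [0.0, 0.0, -1.0]]
wrist_force: [0.3, -0.7, -0.6]
gripper_width: 0.0172
```

```bash
python3 - <<'E'
from h import *
st();red('wrist')
E
```

```text
11.88 [ 0.5577 -0.2438  0.0963] yaw 11.3 F [ 0.3 -0.7 -0.6] T [-0.01 -0.03  0.01] w 0.0172 j7 -1.07
wrist bar [ 0.5647 -0.2404  0.1292] z97 [0.1305 0.1309] ((0.5596089959144592, -0.2425091415643692), (0.07130061835050583, 0.015860989689826965), 23.031862258911133)
```

Call:
arm_command:
  plan: "0 0 0.05 0 0 0 0.6;0 0 0.05 0 0 0 0.6;0 0 0.05 0 0 0 0.6;0 0 0 0 0 0 0.6;0 0 0 0 0 0 0.6;0 0 0.05 0 0 0 0.6;0 0 0.05 0 0 0 0.6;0 0 0.05 0 0 0 0.6;0 0 0 0 0 0 0.6;0 0 0 0 0 0 0.6"

```text
clock: 12.77
eef_pos: [0.5577, -0.2438, 0.0963]
ee_rot: [[0.995, -0.102, -0.0], [-0.102, -0.995, -0.0], [-0.0, 0.0, -1.0]]
wrist_force: [0.0, -0.4, -1.4]
gripper_width: 0.0171
```

Call:
arm_command:
  plan: "0 0 0.05 0 0 0 0.6;0 0 0.05 0 0 0 0.6;0 0 0.05 0 0 0 0.6;0 0 0 0 0 0 0.6;0 0 0 0 0 0 0.6;0 0 0.05 0 0 0 0.6;0 0 0.05 0 0 0 0.6;0 0 0.05 0 0 0 0.6;0 0 0 0 0 0 0.6;0 0 0 0 0 0 0.6"

```text
clock: 13.6
eef_pos: [0.5578, -0.2438, 0.0963]
ee_rot: [[0.92, -0.391, 0.0], [-0.391, -0.92, -0.0], [0.0, 0.0, -1.0]]
wrist_force: [-0.1, -0.0, -0.1]
gripper_width: 0.017
```

```bash
python3 - <<'E'
from h import *
st();red('wrist')
E
```

```text
13.6 [ 0.5578 -0.2438  0.0963] yaw -23.0 F [-0.1 -0.  -0.1] T [ 0.04 -0.06  0.03] w 0.017 j7 -1.58
wrist bar [ 0.5653 -0.2449  0.1292] z97 [0.1308 0.1313] ((0.5587037205696106, -0.24372166395187378), (0.016640061512589455, 0.07450655102729797), 76.02625274658203)
```

Call:
arm_command:
  plan: "0 0 0.05 0 0 0 0.6;0 0 0.05 0 0 0 0.6;0 0 0.05 0 0 0 0.6;0 0 0 0 0 0 0.6;0 0 0 0 0 0 0.6;0 0 0.05 0 0 0 0.6;0 0 0.05 0 0 0 0.6;0 0 0.05 0 0 0 0.6;0 0 0 0 0 0 0.6;0 0 0 0 0 0 0.6"

```text
clock: 14.48
eef_pos: [0.5577, -0.2438, 0.0963]
ee_rot: [[0.763, -0.646, -0.0], [-0.646, -0.763, -0.0], [-0.0, 0.0, -1.0]]
wrist_force: [0.1, -0.2, 0.6]
gripper_width: 0.0169
```

```bash
python3 - <<'E'
from h import *
st();red('wrist')
E
```

```text
14.48 [ 0.5577 -0.2438  0.0963] yaw -40.2 F [ 0.1 -0.2  0.6] T [-0.04 -0.06  0.04] w 0.0169 j7 -1.83
wrist bar [ 0.5644 -0.2472  0.1293] z97 [0.1312 0.1318] ((0.5585740208625793, -0.24420660734176636), (0.01669049635529518, 0.0743471086025238), 59.04269027709961)
```

Call:
arm_command:
  plan: "0 0 0.05 0 0 0 0.6;0 0 0.05 0 0 0 0.6;0 0 0.05 0 0 0 0.6;0 0 0 0 0 0 0.6;0 0 0 0 0 0 0.6;0 0 0.05 0 0 0 0.6;0 0 0.05 0 0 0 0.6;0 0 0.05 0 0 0 0.6;0 0 0 0 0 0 0.6;0 0 0 0 0 0 0.6"

```text
clock: 15.37
eef_pos: [0.5575, -0.2439, 0.0962]
ee_rot: [[0.538, -0.843, -0.0], [-0.843, -0.538, -0.0], [-0.0, 0.0, -1.0]]
wrist_force: [-0.2, 0.4, -0.7]
gripper_width: 0.017
```

```bash
python3 - <<'E'
from h import *
st();red('wrist')
E
```

```text
15.37 [ 0.5575 -0.2439  0.0962] yaw -57.4 F [-0.2  0.4 -0.7] T [-0.12  0.04  0.11] w 0.017 j7 -2.08
wrist bar [ 0.5638 -0.2501  0.1195] z97 [0.1207 0.1211] ((0.5604001879692078, -0.24626761674880981), (0.015625016763806343, 0.07956463098526001), 48.40562057495117)
```

Key dropped: bar top went from 0.131 to 0.121 m. j7 is at −2.08, short of range for the 1.2 rad turn, so after a rest I'll release and regrip half a turn round.

Call:
arm_command:
  plan: "0 0 0 0 0 0 0.6;0 0 0 0 0 0 0.4;0 0 0 0 0 0 0;0 0 0 0 0 0 -0.2;0 0 0 0 0 0 -0.2;0 0 0 0 0 -1 -0.2;0 0 0 0 0 -2.5 -0.2;0 0 0 0 0 -2 -0.2;0 0 0 0 0 0 -0.2"

```text
clock: 16.17
eef_pos: [0.5602, -0.2452, 0.1562]
ee_rot: [[0.536, -0.844, 0.007], [-0.844, -0.536, -0.002], [0.006, -0.005, -1.0]]
wrist_force: [0.2, -0.1, 0.7]
gripper_width: 0.0516
```

```bash
python3 - <<'E'
from h import *
st();red('wrist');red('side')
E
```

```text
16.17 [ 0.5602 -0.2452  0.1562] yaw -57.6 F [ 0.2 -0.1  0.7] T [-0.05 -0.04 -0.02] w 0.0516 j7 -2.1
wrist bar [ 0.5609 -0.2497  0.1194] z97 [0.1206 0.121 ] ((0.5588023662567139, -0.24713949859142303), (0.011879528872668743, 0.07990887761116028), 46.80284881591797)
side bar [ 0.5574 -0.244   0.1178] z97 [0.1213 0.1219] ((0.5575119256973267, -0.2468821257352829), (0.01504115853458643, 0.07941332459449768), 46.08465576171875)
side bowl 0.5117 0.1259 0.0604 0.0716
```

Call:
arm_command:
  plan: "0 0 -0.122 0 0 0 -0.2;0 0 -0.122 0 0 0 -0.2;0 0 -0.122 0 0 0 -0.2;0 0 -0.122 0 0 0 -0.2;0 0 -0.122 0 0 0 -0.2;0 0 -0.122 0 0 0 -0.2;0 0 -0.122 0 0 0 -0.2;0 0 -0.122 0 0 0 -0.2;0 0 -0.122 0 0 0 -0.2;0 0 -0.122 0 0 0 -0.2"

```text
clock: 17.1
eef_pos: [0.5569, -0.2434, 0.1502]
ee_rot: [[0.976, 0.219, -0.002], [0.219, -0.976, 0.001], [-0.002, -0.001, -1.0]]
wrist_force: [0.5, -0.1, 0.3]
gripper_width: 0.0516
```

Call:
arm_command:
  plan: "0 0 -0.122 0 0 0 -0.2;0 0 -0.122 0 0 0 -0.2;0 0 -0.122 0 0 0 -0.2;0 0 -0.122 0 0 0 -0.2;0 0 -0.122 0 0 0 -0.2;0 0 -0.122 0 0 0 -0.2;0 0 -0.122 0 0 0 -0.2;0 0 -0.122 0 0 0 -0.2;0 0 -0.122 0 0 0 -0.2;0 0 -0.122 0 0 0 -0.2"

```text
clock: 17.93
eef_pos: [0.5569, -0.2435, 0.1502]
ee_rot: [[0.129, 0.992, -0.002], [0.992, -0.129, 0.001], [0.001, -0.002, -1.0]]
wrist_force: [1.0, 0.2, 0.3]
gripper_width: 0.0511
```

Call:
arm_command:
  plan: "0 0 -0.122 0 0 0 -0.2;0 0 -0.122 0 0 0 -0.2;0 0 -0.122 0 0 0 -0.2;0 0 -0.122 0 0 0 -0.2;0 0 -0.122 0 0 0 -0.2;0 0 -0.122 0 0 0 -0.2;0 0 -0.122 0 0 0 -0.2;0 0 -0.122 0 0 0 -0.2;0 0 0 0 0 0 -0.2;0 0 0 0 0 0 -0.2"

```text
clock: 18.77
eef_pos: [0.5571, -0.2437, 0.1505]
ee_rot: [[-0.742, 0.67, -0.001], [0.67, 0.742, 0.001], [0.002, -0.0, -1.0]]
wrist_force: [-0.1, -0.6, 1.1]
gripper_width: 0.0512
```

```bash
python3 - <<'E'
from h import *
st();red('wrist');red('scene');snap('wrist','w3.png')
E
```

```text
18.77 [ 0.5571 -0.2437  0.1505] yaw 137.9 F [-0.1 -0.6  1.1] T [-0.04 -0.04 -0.03] w 0.0512 j7 0.92
wrist bar [ 0.5552 -0.2439  0.1196] z97 [0.1206 0.1209] ((0.5580141544342041, -0.2464064657688141), (0.011648778803646564, 0.07972444593906403), 46.776981353759766)
scene bowl 0.5135 0.1282 0.0601 0.0713
scene bar [ 0.5868 -0.2076  0.1776] z97 [0.1209 0.1633] ((0.5859127640724182, -0.206019788980484), (0.027402376756072044, 0.010422579012811184), 78.1744384765625)
```

View pics/w3.png

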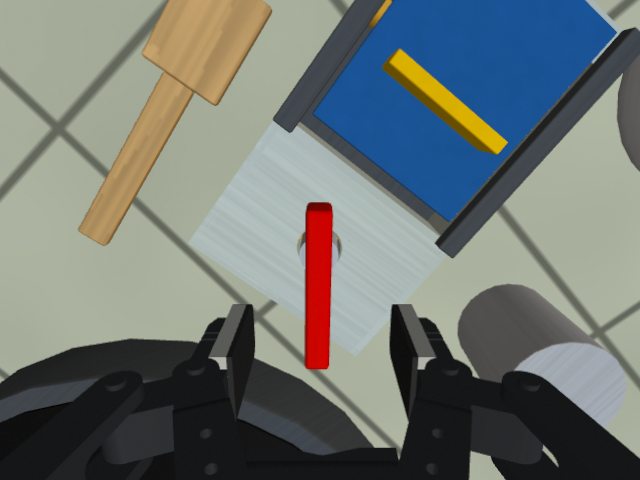

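Key is home, bar at 136.8°, centred at (318,285) between the open fingers. I'll go down and turn clockwise.

Call:
arm_command:
  plan: "0 0 0 -0.2 0 2 -0.2;0 0 0 0 0 2.2 -0.2;0 0 0 0 0 1.5 -0.2;0 0 0 0 0 0.5 -0.2;0 0 0 0 0 0 0.2;0 0 0 0 0 0 0.4;0 0 0 0 0 0 0.6;0 0 0 0 0 0 0.6;0 0 0.05 0 0 0 0.6;0 0 0.05 0 0 0 0.6"

```text
clock: 19.75
eef_pos: [0.5597, -0.2455, 0.0903]
ee_rot: [[-0.672, 0.74, 0.002], [0.74, 0.672, -0.001], [-0.002, 0.001, -1.0]]
wrist_force: [0.1, -0.0, 0.3]
gripper_width: 0.0173
```

Call:
arm_command:
  plan: "0 0 0.06 0 0 0 0.6;0 0 0.06 0 0 0 0.6;0 0 0.06 0 0 0 0.6;0 0 0.06 0 0 0 0.6;0 0 0.06 0 0 0 0.6;0 0 0.06 0 0 0 0.6;0 0 0.06 0 0 0 0.6;0 0 0.06 0 0 0 0.6;0 0 0 0 0 0 0.6;0 0 0 0 0 0 0.6"

```text
clock: 20.58
eef_pos: [0.5597, -0.2456, 0.0902]
ee_rot: [[-0.259, 0.966, 0.001], [0.966, 0.259, -0.001], [-0.001, 0.001, -1.0]]
wrist_force: [0.4, -1.3, 1.8]
gripper_width: 0.017
```

```bash
python3 - <<'E'
from h import *
st();red('wrist')
E
```

```text
20.58 [ 0.5597 -0.2456  0.0902] yaw 105.0 F [ 0.4 -1.3  1.8] T [-0.24  0.06  0.06] w 0.017 j7 0.39
wrist bar [ 0.5561 -0.2374  0.1195] z97 [0.1208 0.1213] ((0.5583563446998596, -0.24128060042858124), (0.01677723042666912, 0.0752297192811966), 24.935455322265625)
```

Call:
arm_command:
  plan: "0 0 0.06 0 0 0 0.6;0 0 0.06 0 0 0 0.6;0 0 0.06 0 0 0 0.6;0 0 0.06 0 0 0 0.6;0 0 0.06 0 0 0 0.6;0 0 0.06 0 0 0 0.6;0 0 0.06 0 0 0 0.6;0 0 0.06 0 0 0 0.6;0 0 0.06 0 0 0 0.6;0 0 0 0 0 0 0.6"

```text
clock: 21.47
eef_pos: [0.5596, -0.2456, 0.09]
ee_rot: [[0.277, 0.961, 0.001], [0.961, -0.277, -0.001], [-0.0, 0.001, -1.0]]
wrist_force: [-0.4, -0.9, 3.2]
gripper_width: 0.017
```

```bash
python3 - <<'E'
from h import *
st();red('wrist');red('side')
E
```

```text
21.47 [ 0.5596 -0.2456  0.09  ] yaw 73.9 F [-0.4 -0.9  3.2] T [-0.27  0.14  0.02] w 0.017 j7 -0.07
wrist bar [ 0.5603 -0.2366  0.1195] z97 [0.121  0.1215] ((0.560791015625, -0.2407694309949875), (0.0742848813533783, 0.01630883477628231), 88.83439636230469)
side bar [ 0.5599 -0.2323  0.1211] z97 [0.1217 0.1294] ((0.5587050318717957, -0.2375272810459137), (0.06284037232398987, 0.013692263513803482), 87.42667388916016)
side bowl 0.5114 0.1259 0.0607 0.0717
```

Call:
arm_command:
  plan: "0 0 0.05 0 0 0 0.6;0 0 0.05 0 0 0 0.6;0 0 0.05 0 0 0 0.6;0 0 0 0 0 0 0.6"

```text
clock: 21.9
eef_pos: [0.5595, -0.2453, 0.0897]
ee_rot: [[0.417, 0.909, 0.001], [0.909, -0.417, -0.0], [0.0, 0.001, -1.0]]
wrist_force: [-0.8, -1.4, 4.4]
gripper_width: 0.0168
```

```bash
python3 - <<'E'
from h import *
st();red('wrist');red('side')
E
```

```text
21.9 [ 0.5595 -0.2453  0.0897] yaw 65.4 F [-0.8 -1.4  4.4] T [-0.16  0.18  0.07] w 0.0168 j7 -0.2
wrist bar [ 0.5614 -0.2364  0.1195] z97 [0.1211 0.1216] ((0.5611990690231323, -0.2401881217956543), (0.07352378219366074, 0.016510136425495148), 79.40666198730469)
side bar [ 0.5628 -0.2241  0.1181] z97 [0.1213 0.1221] ((0.5629266500473022, -0.23022617399692535), (0.05537084862589836, 0.014641981571912766), 87.83889770507812)
side bowl 0.511 0.1265 0.0601 0.0718
```

Call:
arm_command:
  plan: "0 0 0.04 0 0 0 0.6;0 0 0.04 0 0 0 0.6;0 0 0.03 0 0 0 0.6;0 0 0 0 0 0 0.6"

```text
clock: 22.33
eef_pos: [0.5594, -0.2452, 0.0895]
ee_rot: [[0.513, 0.858, 0.0], [0.858, -0.513, -0.0], [0.0, 0.0, -1.0]]
wrist_force: [-1.1, -1.0, 4.1]
gripper_width: 0.017
```

```bash
python3 - <<'E'
from h import *
st();red('wrist')
E
```

```text
22.33 [ 0.5594 -0.2452  0.0895] yaw 59.1 F [-1.1 -1.   4.1] T [-0.18  0.18  0.07] w 0.017 j7 -0.29
wrist bar [ 0.5621 -0.2366  0.1194] z97 [0.1211 0.1217] ((0.5618078112602234, -0.2405061572790146), (0.07344847917556763, 0.01631912775337696), 73.95207977294922)
```

Call:
arm_command:
  plan: "0 0 0.03 0 0 0 0.6;0 0 0.03 0 0 0 0.6;0 0 0 0 0 0 0.6"

```text
clock: 22.63
eef_pos: [0.5593, -0.2452, 0.0895]
ee_rot: [[0.564, 0.826, 0.0], [0.826, -0.564, -0.0], [0.0, 0.0, -1.0]]
wrist_force: [-0.9, -1.6, 4.8]
gripper_width: 0.0169
```

```bash
python3 - <<'E'
from h import *
st();red('wrist')
E
```

```text
22.63 [ 0.5593 -0.2452  0.0895] yaw 55.7 F [-0.9 -1.6  4.8] T [-0.19  0.15  0.17] w 0.0169 j7 -0.34
wrist bar [ 0.5625 -0.2367  0.1194] z97 [0.1211 0.1217] ((0.5618709921836853, -0.24065081775188446), (0.07324720174074173, 0.016431346535682678), 71.31676483154297)
```

Call:
arm_command:
  plan: "0 0 0.025 0 0 0 0.6;0 0 0.025 0 0 0 0.6;0 0 0 0 0 0 0.6"

```text
clock: 22.93
eef_pos: [0.5593, -0.2452, 0.0895]
ee_rot: [[0.604, 0.797, 0.0], [0.797, -0.604, -0.0], [-0.0, 0.0, -1.0]]
wrist_force: [-1.5, -1.6, 5.9]
gripper_width: 0.0171
```

```bash
python3 - <<'E'
from h import *
st();red('wrist')
E
```

```text
22.93 [ 0.5593 -0.2452  0.0895] yaw 52.8 F [-1.5 -1.6  5.9] T [-0.22  0.25  0.39] w 0.0171 j7 -0.38
wrist bar [ 0.5628 -0.2366  0.1194] z97 [0.121  0.1216] ((0.5614578127861023, -0.2407602071762085), (0.07364507764577866, 0.01728714257478714), 64.0610122680664)
```

Call:
arm_command:
  plan: "0 0 0.025 0 0 0 0.6;0 0 0.02 0 0 0 0.6;0 0 0 0 0 0 0.6"

```text
clock: 23.23
eef_pos: [0.5594, -0.2452, 0.0895]
ee_rot: [[0.638, 0.77, 0.0], [0.77, -0.638, -0.0], [-0.0, 0.0, -1.0]]
wrist_force: [-1.4, 0.1, 5.5]
gripper_width: 0.0171
```

```bash
python3 - <<'E'
from h import *
st();red('wrist')
E
```

```text
23.23 [ 0.5594 -0.2452  0.0895] yaw 50.3 F [-1.4  0.1  5.5] T [-0.21  0.29  0.59] w 0.0171 j7 -0.42
wrist bar [ 0.5632 -0.2365  0.1194] z97 [0.1211 0.1217] ((0.5615931153297424, -0.24078533053398132), (0.07339197397232056, 0.01739327982068062), 62.185752868652344)
```

Torque climbed to 0.59 N m, so the cam is at its stop. I'll back off, open and rise.

Call:
arm_command:
  plan: "0 0 -0.05 0 0 0 0.6;0 0 -0.06 0 0 0 0.6;0 0 -0.04 0 0 0 0.4;0 0 0 0 0 0 0;0 0 0 0 0 0 -0.2;0 0 0 0 0 -1 -0.2;0 0 0 0 0 -2.5 -0.2;0 0 0 0 0 -3 -0.2;0 0 0 0 0 -1 -0.2;0 0 0 0 0 0 0.2"

```text
clock: 24.12
eef_pos: [0.5613, -0.2458, 0.1681]
ee_rot: [[0.519, 0.855, 0.006], [0.855, -0.519, -0.002], [0.001, 0.006, -1.0]]
wrist_force: [-0.8, -0.2, -0.9]
gripper_width: 0.0405
```

```bash
python3 - <<'E'
from h import *
st();red('wrist');red('side')
E
```

```text
24.12 [ 0.5613 -0.2458  0.1681] yaw 58.7 F [-0.8 -0.2 -0.9] T [-0.07 -0.05 -0.  ] w 0.0405 j7 -0.28
wrist bar [ 0.5588 -0.2437  0.1194] z97 [0.1206 0.121 ] ((0.5572993159294128, -0.24684132635593414), (0.07996343076229095, 0.011792841367423534), 71.73585510253906)
side bar [ 0.5561 -0.2443  0.1182] z97 [0.1216 0.1222] ((0.5570985078811646, -0.24719467759132385), (0.0806046649813652, 0.013440792448818684), 72.1739730834961)
side bowl 0.5116 0.1261 0.0605 0.0717
```

Key still home, bar at 71.7°, i.e. turned 1.14 rad beyond where it rested after the drop. Now to the tab, jaw axis across the box.

Call:
arm_command:
  plan: "0 0 -0.122 0 0 0 0.6;0 0 -0.122 0 0 0 1;0 0 -0.122 0 0 0 1;0 0 -0.122 0 0 0 1;0 0 -0.122 0 0 0 1;0 0 -0.122 0 0 0 1;0 0 0 2.4 0 0 1;0 0 0 2.4 0 0 1;0 0 0 2.2 0 0 1;0 0 0 0 0 0 1"

```text
clock: 25.05
eef_pos: [0.5447, -0.1706, 0.1625]
ee_rot: [[-0.192, 0.981, -0.004], [0.981, 0.192, 0.004], [0.004, -0.003, -1.0]]
wrist_force: [-0.2, 1.0, -0.5]
gripper_width: 0.0002
```

```bash
python3 - <<'E'
from h import *
st();red('side');snap('wrist','w4.png')
E
```

```text
25.05 [ 0.5447 -0.1706  0.1625] yaw 101.1 F [-0.2  1.  -0.5] T [ 0.07 -0.03 -0.05] w 0.0002 j7 0.26
side bar [ 0.5536 -0.1626  0.1704] z97 [0.121  0.1622] ((0.5535717010498047, -0.16265100240707397), (0.00010452296555740759, 0.00407982524484396), 69.73689270019531)
side bowl 0.5113 0.1264 0.0601 0.0718
```

View pics/w4.png

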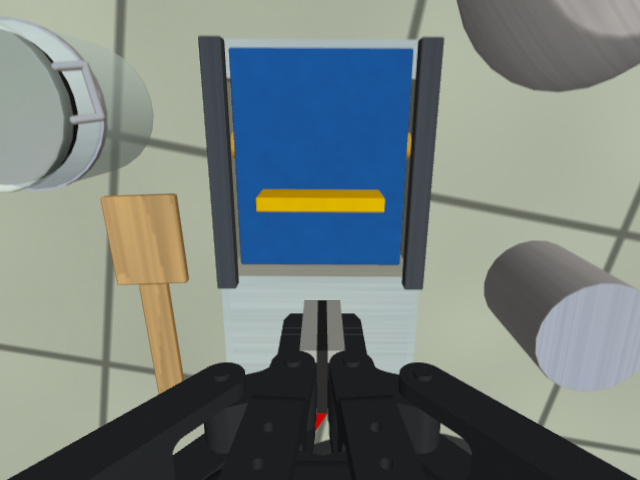

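Tab at (320,203) is square to the closed fingers; descending behind it and pushing.

Call:
arm_command:
  plan: "0 0 0 0 0 2.5 1;0 0 0 0 0 2.5 1;0 0 0 0 0 2.2 1;0 0 0 0 0 1.4 1;0 0 0 0 0 0.5 1;0 0 0 0 0 0 1;0 0 0 0 0 0 1"

```text
clock: 25.73
eef_pos: [0.5463, -0.1771, 0.0733]
ee_rot: [[-0.185, 0.983, -0.0], [0.983, 0.185, -0.0], [-0.0, -0.0, -1.0]]
wrist_force: [-0.1, 0.3, 0.9]
gripper_width: -0.0001
```

Call:
arm_command:
  plan: "0 0 0 0.5 0 0 1;0 0 0 0.8 0 0 1;0 0 0 1 0 0 1;0 0 0 1 0 0 1;0 0 0 1 0 0 1;0 0 0 1 0 0 1;0 0 0 1 0 0 1;0 0 0 1 0 0 1;0 0 0 1 0 0 1;0 0 0 0 0 0 1"

```text
clock: 26.57
eef_pos: [0.5302, -0.0915, 0.0732]
ee_rot: [[-0.189, 0.982, -0.001], [0.982, 0.189, 0.002], [0.002, -0.0, -1.0]]
wrist_force: [0.0, -0.3, -0.5]
gripper_width: 0.0001
```

```bash
cat >> h.py <<'E'
def tab(n):
    c=snap(n);W,ok=cloud(c);H,S,V=cv2.split(cv2.cvtColor(c['frame'],cv2.COLOR_BGR2HSV))
    m=ok&(H>18)&(H<30)&(S>170)&(W[...,2]>.063)&(abs(W[...,0]-.53)<.1)&(W[...,1]>-.2)&(W[...,1]<.05)
    T=W[m];T=T[T[:,2]>.078];p=T[:,:2]-[.5385,-.148];yb=p@[-.188,.982]
    print(n,len(T),'tab y_box median',np.median(yb).round(4),np.percentile(yb,[5,95]).round(4))
E
python3 -c "
from h import *
st();tab('side');tab('scene')"
```

```text
26.57 [ 0.5302 -0.0915  0.0732] yaw 100.9 F [ 0.  -0.3 -0.5] T [0.01 0.01 0.06] w 0.0001 j7 0.07
side 236 tab y_box median 0.074 [0.0689 0.0762]
scene 43 tab y_box median 0.0731 [0.0702 0.0745]
```

Call:
arm_command:
  plan: "0 0 0 0.8 0 0 1;0 0 0 0.8 0 0 1;0 0 0 0.8 0 0 1;0 0 0 0.5 0 0 1;0 0 0 0.3 0 0 1;0 0 0 0 0 0 1;0 0 0 0 0 0 1"

```text
clock: 27.25
eef_pos: [0.525, -0.0627, 0.0734]
ee_rot: [[-0.187, 0.982, 0.0], [0.982, 0.187, 0.001], [0.0, 0.001, -1.0]]
wrist_force: [0.1, 0.5, 0.2]
gripper_width: 0.0
```

```bash
python3 -c "
from h import *
st();tab('side');tab('scene')"
```

```text
27.25 [ 0.525  -0.0627  0.0734] yaw 100.8 F [0.1 0.5 0.2] T [ 0.01  0.05 -0.03] w 0.0 j7 0.01
side 250 tab y_box median 0.1037 [0.0989 0.1061]
scene 35 tab y_box median 0.1021 [0.1007 0.1034]
```

Call:
arm_command:
  plan: "0 0 0 0.2 0 0 1;0 0 0 0.2 0 0 1;0 0 0 0 0 0 1;0 0 0 0 0 0 1"

```text
clock: 27.68
eef_pos: [0.5245, -0.0607, 0.0734]
ee_rot: [[-0.185, 0.983, 0.001], [0.983, 0.185, -0.001], [-0.001, 0.001, -1.0]]
wrist_force: [1.4, -5.2, -1.5]
gripper_width: -0.0001
```

```bash
python3 -c "
from h import *
st();tab('side')"
```

```text
27.68 [ 0.5245 -0.0607  0.0734] yaw 100.6 F [ 1.4 -5.2 -1.5] T [-1.11 -0.38 -0.04] w -0.0001 j7 -0.0
side 249 tab y_box median 0.1049 [0.1005 0.1072]
```

The reaction force of −5 N shows the cover is at its stop. Retreat, rise and do a final check.

Call:
arm_command:
  plan: "0 0 0 -1 0 0 1;0 0 0 -0.5 0 0 1;0 0 0 0 0 -3 1;0 0 0 0 0 -4 1;0 0 0 0 0 -4 1;0 0 0 0 0 -4 1;0 0 0 0 0 0 1;0 0 0 0 0 0 1"

```text
clock: 28.4
eef_pos: [0.5284, -0.0744, 0.2259]
ee_rot: [[-0.185, 0.983, 0.005], [0.983, 0.185, -0.0], [-0.001, 0.005, -1.0]]
wrist_force: [0.2, 0.3, -0.4]
gripper_width: -0.0001
```

```bash
python3 -c "
from h import *
st();tab('side');red('wrist');red('side');snap('side','end.png')"
```

```text
28.4 [ 0.5284 -0.0744  0.2259] yaw 100.7 F [ 0.2  0.3 -0.4] T [-0.04 -0.01 -0.  ] w -0.0001 j7 0.11
side 242 tab y_box median 0.1049 [0.1005 0.1071]
wrist bowl 0.5216 0.0717 0.014 0.0716
wrist bar [ 0.53   -0.0805  0.2767] z97 [0.121  0.2752] ((0.5281248092651367, -0.0742819681763649), (0.0016894279979169369, 0.022910047322511673), 14.260584831237793)
side bowl 0.5115 0.1268 0.0605 0.0717
```

View pics/end.png

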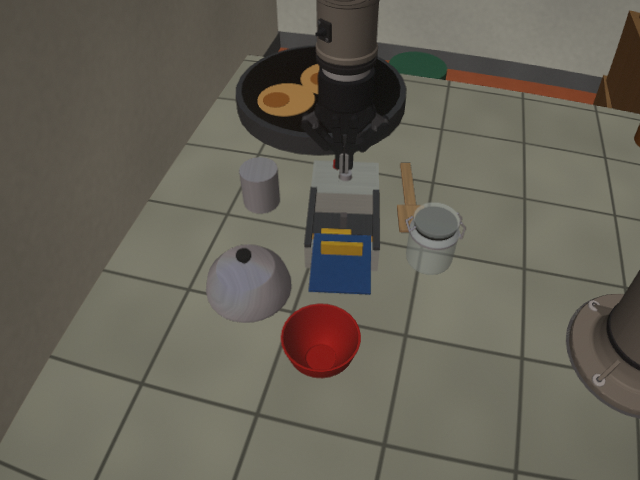

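The picture shows the cover open at (341,262), the tab at (341,248), the bowl upright and clear at (321,343), and dome, jar, tin and spatula where they started. Handing in.

```bash
python3 -c "
from h import *
bot.sign_off()"
```

```text
the job is handed in; nothing more can be done
```

The gas tap box is open and I handed the job in at about 28.5 s. No verdict was reported.

- **Bowl:** I pushed it from inside along the box's +y, before touching the cover. It stands upright about 276 mm along the box's y, and 243 mm is needed.
- **Key drop:** I turned the key clockwise in small bursts with pauses until it dropped. Its bar top fell from 131 to 121 mm, which puts the foot at about 12 mm. I found it at a check between bursts. The cam then stayed put, having turned no more than about 0.2 rad, while I regripped half a turn round because the wrist joint was running out of range.
- **Unlocking:** I turned the key clockwise until the torque rose to about 0.6 N m at the stop. It turned about 1.14 rad on top of whatever the cam had moved at the drop.
- **Cover:** The yellow tab moved about 101 mm, and the push ended against the stop with about 5 N of reaction.

**Last checks:** the arm was clear with no contact force. In the last picture the dome, jar, tin and spatula look to be where they started; I did not measure them again. The final key readings were spoiled because the gripper hid the bar. The last clean key reading, after I let go of the key and before the cover was pushed, showed it home with the bar top at 121 mm. The cam angle itself is inferred from the key's angle and the torque, not read directly.

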